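Hang the screw case on the drop-flap peg

ROBOT

A 6-joint arm with a two-finger parallel gripper is mounted at the origin on the work surface. World frame = base frame: x ahead of the robot, y to its left, z up, the work surface at z = 0. Lengths are in m, angles in rad, forces in N, time in s.
With the tool pointing down it reaches from about 0.35 to 1 m from the base axis. Payload 7.1 kg.
Tool frame: the origin (TCP) lies midway between the tips of the shut fingers; the grasp point (between the pads) lies 19 mm behind it; z points along the fingers, y is the direction in which the jaws open and shut (so a half turn about z gives the same grasp; the last joint's range is limited). The gripper opens to 85 mm and grips with 20 to 120 N. Pads are 22 mm wide; open, the fingers measure 114 mm over their backs; the gripper's body (76 mm by 85 mm) begins 54 mm behind the grasp point. The pads swing forward as they close: fully open they stand 13 mm farther back than shut.
Start: joints at [1.24, 0.423, 1.63, -0, 1.089, -0.019], TCP at [0.192, 0.595, 0.231] pointing down, gripper open.
Joint ranges: [-3, 3], [-0.9, 2.11], [0.09, 2.58], [-1.31, 4.45], [0.11, 2.69], [-2.54, 2.54]. Speed limits (rad/s): [2.39, 2.39, 3.01, 3.14, 3.14, 3.14].

INTERFACE

Orientations are given as [roll, pitch, yaw] about the fixed x, y, z axes, in that order (R = Rz(yaw) Ry(pitch) Rx(roll)).
In Python, from cell import bot, imaging, nets gives the robot as it stands.
- The arm moves only by the shell command python3 -m inch 'ROWS'. ROWS is a JSON object of lists of equal length, an entry for each row: "grip": the opening in per cent of the stroke, from 0 (shut) to 100 (fully open); "dp": the shift along the tool's x, y, z normalised to -1 to 1, where 1 is 250 mm, a list of three; "angular": the turn, a rotation vector about the tool's x, y, z normalised to -1 to 1, where 1 is 45 degrees, a list of three. In form: {"grip": [grip, ...], "dp": [[x, y, z], ...], "angular": [[wx, wy, wz], ...]}. A call has 1 to 10 rows; each row is the pose to reach, as a shift and turn from the pose measured when the call began, along the tool's axes at that moment; what a row does not reach only later rows make up. A row lasts 1/10 s, in which the tool goes at most 50 mm and 8.59 degrees, less where a joint would pass 70% of its speed; a pose out of reach is approached as far as the arm can. A call with a number of a shift or a turn outside -1 to 1 is refused whole. A call with a gripper value outside its range is refused whole. The fingers move at their own pace and stop on an object; the grip force is fixed at half the most. Time passes only in rows, so rows that repeat a pose let the fingers close. It gives the time, the measured TCP pose, the force and the opening at its end, in the units of the state.
- bot.get_obs(): the state, without advancing time (a new reading comes with each control period).
- imaging.get_image(name): name is "scene" or "top" or "wrist"; returns a dict with "pixels" (420x560x3 uint8, red, green, blue), "fx", "fy", "cx", "cy" (pixels), "dist_coeffs" ([k1, k2, p1, p2, k3] as OpenCV has them; the pictures are not rectified), "eye" and "rotation" of the camera in the world; the wrist camera has in their place "T_tool_cam" (4x4, takes a point from camera to tool coordinates, whose origin is the TCP and whose axes are the flange's). Camera axes: x right, y down, z forward; pixel columns grow to the right and rows downward; lengths in m; the calibration is good to about 2 mm. A picture is of the moment at which its call begins: read the wrist's pose just before it. There is no depth.
- bot.finish_job(): hands the job in, once; it reports no verdict.
Trained networks look in the newest picture that a camera, given by its name, has taken for a name from the list of things; names that differ only in an ending like _2 or _b are one class to them, and where a whole thing is asked for, a point or a joint stands for the part that bears it (a point fixed in the world has none). Each returns a list of dicts, best first, with "p" (0 to 1); they miss things now and then, are a little off and sometimes report something else, mostly with a low value. They report only what shows in the picture. A call takes as long as a camera call.
- nets.boxes_of(target, camera): "location" ([x, y, z] in m, in world coordinates, good to about 4 mm: the middle of the surface that is visible of it).
The state is a dict: "time": time; "joints": joint angles; "qvel": joint speeds; "joint_torque": joint torques, N m; "ee_pos": TCP position; "eef_rot": TCP orientation; "ft_force": force on the tool from outside, world axes, zero at the start; "ft_torque": the same for the moment, N m; "grip_width": finger opening in m.
Only numpy, scipy, OpenCV 4.12 (cv2) and the standard library are available. Lean on these libraries where they do the work, as an engineer would, in place of code of your own. Each camera call takes 0.05 s, during which the arm holds its last target. There are 200 camera calls.

TASK

Hang the clear screw case by the eye of its grey tab on the peg of the stand: push the tab on past the brass drop flap at the peg's tip so that the flap falls shut behind it, then draw the case back with a gentle tug to feel that the flap holds it. After that slide it back along the peg until the tab just rests against the red rubber buffer, pressing only lightly as its collar is hand-tight, and let go so that it hangs straight and still. Ram nothing, and leave the other things on the desk where they are.

Things in the scene. Friction and masses are not known exactly. Their poses are not given: they have to be found in the camera images.
- case: clear flat screw case with white ribs, 34 thick (its x), 190 wide (y), 110 high (z, up), standing on its long edge on the desk; 0.2 to 0.42 kg; alike front and back. Origin: centre of its underside. A grey tab stands on the middle of its top edge. Grip it from above across its 34 mm, on the top edge beside the tab, 60 to 80 mm from its middle along y, so that the gripper clears the peg. (mm)
- eye (a point): centre of the eye in the grey tab, 138 above the case's origin, 28 above the box's top, mid-thickness; axes as the case's. The tab is 42 wide (y), 45 high, 5 thick (x). The eye is an upright slot through it along x, 14 wide (y) by 18 high (z). Hung on the peg, the eye's centre lies 4.5 below the peg's axis. (mm)
- stand: fixed hanging stand. Foot plate 180 (x) by 130 (y) by 10; origin: centre of its underside, z up. A post 18 thick at x = +75 carries a grey clamp block (x +58 to +92, 30 wide, 36 high) from which a level steel peg, 9 in diameter, runs along the stand's -x at height 200 over y = 0, tip at x = -71. (mm)
- peg_tip (a point): tapered tip of the peg, on its axis; axes as the stand's, peg along -x. On the peg, 19 in diameter, sits an aluminium collar with a red rubber buffer ring (buffer_c0, 21 in diameter, 9 long) on its front, facing the tip. Clamped hand-tight (push under 8 N): the buffer's face is 41 to 97 behind the tip, not measured, to be felt. It yields 1 per 3 N, up to 4. (mm)
- flap: brass drop flap, 4 (y) by 7 (x), hinged 11 behind the peg tip; origin on its pin on the peg's axis, z up when shut; it reaches 22 below. An eye pushed on along the stand's +x lifts it inwards (under 1 N, up to 89 degrees); it falls when the tab's near face is 18 to 22 past the pin. It cannot swing outwards: a tab drawn back stops with the eye's centre 6 past the pin (x = -54 of the stand). (mm)
- vase: bystander: white and blue vase 108 mm high, 70 wide; origin: centre of its underside
- glasses_box: bystander: yellow box with black lid, 80 by 165 by 48 mm high; origin: centre of its underside
- jar: bystander: clear jar with white cap, 72 mm wide, 85 high; origin: centre of its underside
- screwdriver: bystander: screwdriver with orange handle, 150 mm long, lying along its x; origin on its underside near the middle

How it is judged:
On the way, in this order (a step that is already met when the one before it is completed fails the run):
1. the tab is on the peg beyond the flap, and the flap has fallen shut behind it (x of eye in the frame of stand above -0.057 m and y of eye in the frame of stand between -0.007 and 0.007 m and z of eye in the frame of stand between 0.19 and 0.206 m and angle between flap's own z axis and vertical below 0.15 rad), for 0.1 s.
2. the case is drawn back so that its tab bears on the shut flap with more than 1.5 N (contact force between case and flap above 1.5 N and x of eye in the frame of stand above -0.057 m and angle between flap's own z axis and vertical below 0.15 rad), for 0.1 s.
At the end, for the whole second after the job is handed in: The case hangs by its eye on the peg, let go and at rest, its tab within about 2 mm of the red buffer (centre distance under 10.2 mm), upright within 0.1 rad and square to the peg within 0.15 rad, with the flap hanging shut (within 0.15 rad) behind the tab (distance between eye and buffer_c0 below 0.0102 m and x of eye in the frame of stand above -0.057 m and y of eye in the frame of stand between -0.007 and 0.007 m and z of eye in the frame of stand between 0.19 and 0.2 m and angle between flap's own z axis and vertical below 0.15 rad and angle between case's own z axis and vertical below 0.1 rad and angle between the x axis of case and the x axis of stand, either way round below 0.15 rad and linear speed of case below 0.02 m/s and angular speed of case below 0.2 rad/s); the robot touches nothing.
It fails at once if the case is pressed or knocked against the stand with more than 12 N (contact force between case and stand above 12 N).
It fails at once if the red buffer on its hand-tight collar is pushed with more than 8 N (contact force between case and buffer_c0 above 8 N).
It fails at once if a bystander is moved by more than 15 mm (distance of any of vase, glasses_box, jar, screwdriver from where it was at the start of the episode above 0.015 m).
It also fails if it takes over 64 s, if anything falls off the work surface, if the arm or the gripper's body presses on something with over 40 N, if the wrist force passes 120 N, or if a joint passes its speed limit or range.

## Working session

There is one attempt and no reset: what is moved stays moved. The work goes in short steps, Python scripts to look and compute and a shell command to move; the robot and the scene stay as the last step left them, time stands still between calls to the robot, and variables do not carry over. Pictures are saved under pics/ and viewed, about 8 in all and at most 12, crops included, and the job is handed in when it is done.

```bash
ls; mkdir -p pics
cat > h.py <<'E'
import numpy as np, cv2
from cell import bot, imaging, nets
from scipy.spatial.transform import Rotation as R
def snap(n,f=None):
    o=bot.get_obs(); im=imaging.get_image(n)
    if f: cv2.imwrite('pics/'+f,im['pixels'][:,:,::-1])
    if 'eye' in im: im['e']=np.array(im['eye']); im['R']=np.array(im['rotation'])
    else:
        T=np.array(im['T_tool_cam']); Rt=R.from_euler('xyz',o['eef_rot']).as_matrix()
        im['R']=Rt@T[:3,:3]; im['e']=np.array(o['ee_pos'])+Rt@T[:3,3]
    im['K']=np.array([[im['fx'],0,im['cx']],[0,im['fy'],im['cy']],[0,0,1.]]); im['D']=np.array(im['dist_coeffs'])
    return im
def onz(im,uv,z):
    p=cv2.undistortPoints(np.array([[uv]],float),im['K'],im['D'])[0,0]
    d=im['R']@np.array([p[0],p[1],1]); return im['e']+d*(z-im['e'][2])/d[2]
def ray(im,uv):
    p=cv2.undistortPoints(np.array([[uv]],float),im['K'],im['D'])[0,0]
    d=im['R']@np.array([p[0],p[1],1]); return im['e'],d/np.linalg.norm(d)
def tri(rs):
    A=0;b=0
    for e,d in rs:
        P=np.eye(3)-np.outer(d,d);A=A+P;b=b+P@e
    return np.linalg.solve(A,b)
def proj(im,P):
    P=np.atleast_2d(np.array(P,float)); rv=cv2.Rodrigues(im['R'].T)[0]
    return cv2.projectPoints(P,rv,-im['R'].T@im['e'],im['K'],im['D'])[0][:,0]
E
python3 - <<'E'
from h import *
o=bot.get_obs();print({k:np.round(v,3) for k,v in o.items()})
for c in ['scene','top','wrist']:
    im=snap(c,c+'0.png'); print(c,im['e'].round(3),im['R'].round(2).tolist(),im['fx'])
    for t in ['case','eye','stand','peg_tip','flap','buffer_c0','vase','glasses_box','jar','screwdriver']:
        try: print(t,[(round(d['p'],2),np.round(d['location'],3).tolist()) for d in nets.boxes_of(t,c)[:2]])
        except Exception as e: print(t,e)
E
```

```text
pics
{'time': np.float64(0.0), 'joints': array([ 1.24 ,  0.424,  1.631,  0.   ,  1.089, -0.019]), 'qvel': array([-0.001,  0.001, -0.   ,  0.003, -0.   ,  0.001]), 'joint_torque': array([-2.0000e-03, -5.5740e+01, -2.8174e+01, -0.0000e+00,  7.0000e-03,
        0.0000e+00]), 'ee_pos': array([0.191, 0.594, 0.231]), 'eef_rot': array([-3.14, -0.  ,  2.83]), 'ft_force': array([-0.145, -0.322,  0.708]), 'ft_torque': array([0.015, 0.023, 0.027]), 'grip_width': np.float64(0.085)}
scene [1.242 0.057 0.987] [-2.5, -0.01, 1.72] 453.21536642049847
case [(0.64, [0.61, 0.157, 0.086])]
eye [(0.71, [0.609, 0.161, 0.087])]
stand [(0.8, [0.594, -0.217, 0.014])]
peg_tip [(0.78, [0.597, -0.212, 0.011])]
flap []
buffer_c0 it knows: case, eye, flap, glasses_box, jar, peg_tip, screwdriver, stand, vase
vase [(0.72, [0.795, 0.043, 0.065])]
glasses_box [(0.84, [0.656, -0.424, 0.048]), (0.26, [0.438, 0.009, 0.023])]
jar [(0.82, [0.697, 0.371, 0.068])]
screwdriver [(0.61, [0.437, 0.007, 0.023])]
top [ 0.449 -0.034  1.185] [-3.02, 0.03, -1.56] 429.18377736744395
case [(0.65, [0.589, 0.161, 0.104])]
eye [(0.92, [0.59, 0.159, 0.107])]
stand [(0.89, [0.57, -0.214, 0.011])]
peg_tip [(0.56, [0.573, -0.21, 0.011])]
flap []
buffer_c0 it knows: case, eye, flap, glasses_box, jar, peg_tip, screwdriver, stand, vase
vase [(0.88, [0.766, 0.038, 0.062])]
glasses_box [(0.63, [0.642, -0.433, 0.043])]
jar [(0.76, [0.678, 0.371, 0.086])]
screwdriver [(0.59, [0.424, 0.006, 0.026])]
wrist [0.121 0.619 0.374] [[0.31, 0.91, 0.28], [0.95, -0.29, -0.09], [0.0, 0.29, -0.96]] 322.81262247889504
case []
eye []
stand []
peg_tip []
flap []
buffer_c0 it knows: case, eye, flap, glasses_box, jar, peg_tip, screwdriver, stand, vase
vase []
glasses_box []
jar []
screwdriver []
```

```bash
sed -i "s/im\['R'\]=np.array(im\['rotation'\])/im['R']=R.from_euler('xyz',im['rotation']).as_matrix()/" h.py
python3 - <<'E'
import cv2
a=cv2.imread('pics/top0.png');b=cv2.imread('pics/scene0.png');print(a.shape)
E
```

```text
(420, 560, 3)
```

View pics/top0.png

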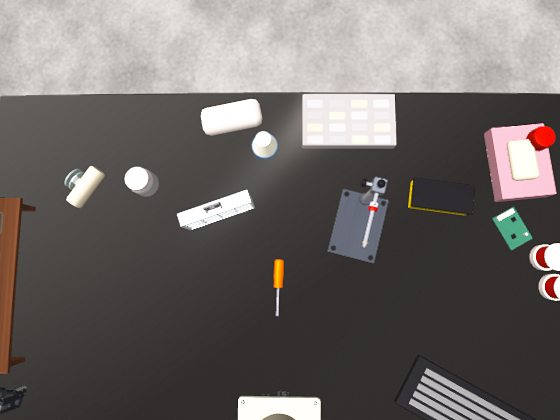

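View pics/scene0.png

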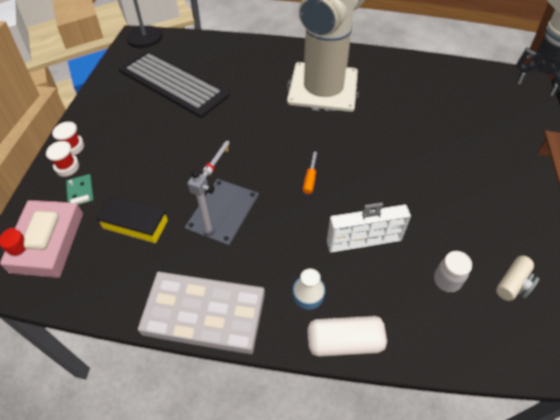

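Run:
```python
import cv2,numpy as np
a=cv2.imread('pics/top0.png');b=cv2.imread('pics/scene0.png')
def c(i,x,y,w,h): return cv2.resize(i[y:y+h,x:x+w],None,fx=4,fy=4,interpolation=cv2.INTER_CUBIC)
o=np.vstack([np.hstack([c(a,315,170,100,75+0),c(a,165,170,100,75)]),np.hstack([c(b,170,135,100,75),c(b,320,190,100,75)])])
cv2.imwrite('pics/m.png',o)
```

```text
(no output)
```

View pics/m.png

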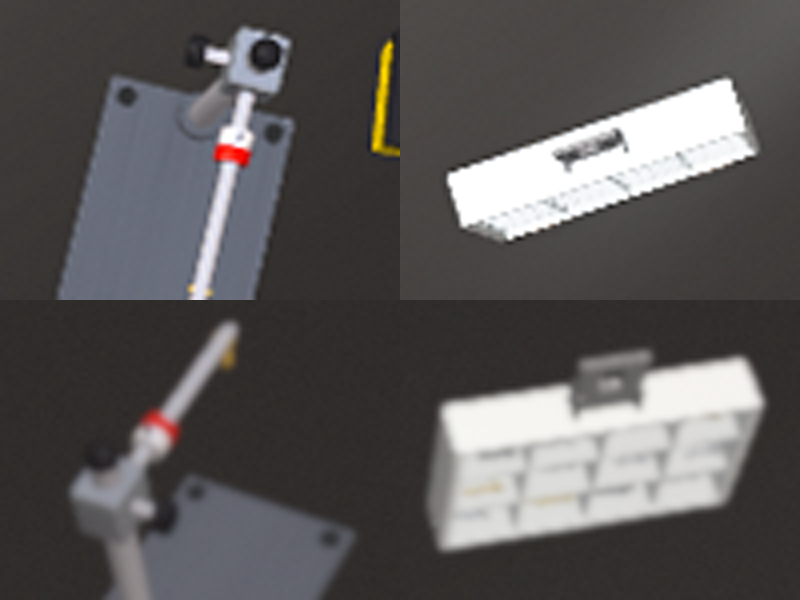

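Run:
```python
from h import *
t=snap('top');s=snap('scene')
for n,uv,z in [('TL',(343,189),.01),('TR',(388.25,200),.01),('BR',(374,262),.01),('BL',(328,251),.01),('pegA',(315+242/4,170+25),.2),('pegB',(365,170+295/4),.2),('tip',(366,246),.2),('buf',(373,210.7),.2),
 ('c1',(176.75,213.75),.11),('c2',(247,189.5),.11),('c3',(251.25,202.5),.11),('c4',(180.5,226.5),.11)]: print('top',n,onz(t,uv,z).round(4))
for n,uv,z in [('tip',(228,140.8),.2),('buf',(211.3,163.7),.2),('platef1',(217.5,178.75),.01),('platef2',(258.75,192.5),.01),
 ('c1',(320+40/4,190+105/4),.11),('c2',(320+345/4,190+58/4),.11)]: print('sc',n,onz(s,uv,z).round(4))
```

```text
top TL [ 0.6653 -0.1751  0.01  ]
top TR [ 0.6349 -0.2995  0.01  ]
top BR [ 0.4646 -0.257   0.01  ]
top BL [ 0.4937 -0.1325  0.01  ]
top pegA [ 0.6165 -0.2274  0.2   ]
top pegB [ 0.5034 -0.2011  0.2   ]
top tip [ 0.4983 -0.2033  0.2   ]
top buf [ 0.5797 -0.2209  0.2   ]
top c1 [0.5821 0.2595 0.11  ]
top c2 [0.6451 0.0809 0.11  ]
top c3 [0.6116 0.0695 0.11  ]
top c4 [0.5495 0.2487 0.11  ]
sc tip [ 0.4931 -0.1961  0.2   ]
sc buf [ 0.5719 -0.2175  0.2   ]
sc platef1 [ 0.4626 -0.252   0.01  ]
sc platef2 [ 0.4929 -0.1279  0.01  ]
sc c1 [0.6137 0.0712 0.11  ]
sc c2 [0.5498 0.2533 0.11  ]
```

```bash
cat >> h.py <<'E'
def go(p,yawdeg):
    o=bot.get_obs(); Rt=R.from_euler('xyz',o['eef_rot']); Rg=R.from_euler('xyz',[np.pi,0,np.radians(yawdeg)])
    d=Rt.inv().apply(np.array(p)-o['ee_pos'])/.25; w=np.degrees((Rt.inv()*Rg).as_rotvec())/45
    print('t',round(float(o['time']),2),'p',np.round(o['ee_pos'],4),'rpy',np.degrees(o['eef_rot']).round(2),'F',np.round(o['ft_force'],2),'w',round(float(o['grip_width']),4),'| dp',d.round(4),'ang',w.round(4))
E
python3 -c "
from h import *
go([.62,.10,.231],109.4)"
```

```text
t 1.6 p [0.1917 0.5948 0.2313] rpy [-179.99    0.    162.14] F [-0.55  0.12 -0.78] w 0.0855 | dp [-2.2378e+00 -1.3583e+00  1.3000e-03] ang [-1.0000e-04  1.0000e-04  1.1719e+00]
```

```bash
python3 -m inch '{"grip":[100,100,100,100,100,100,100],"dp":[[-0.16,-0.1,0],[-0.32,-0.2,0],[-0.48,-0.3,0],[-0.64,-0.4,0],[-0.8,-0.5,0],[-1,-0.6,0],[-1,-0.6,0]],"angular":[[0,0,0.1],[0,0,0.2],[0,0,0.3],[0,0,0.4],[0,0,0.5],[0,0,0.6],[0,0,0.6]]}'
python3 -c "
from h import *
go([.62,.10,.231],109.4)"
```

```text
time: 2.3
ee_pos: [0.3866, 0.3721, 0.2316]
eef_rot: [3.141, 0.001, 2.352]
ft_force: [-0.7, 0.3, 0.9]
grip_width: 0.0856
t 2.3 p [0.3866 0.3721 0.2316] rpy [1.7998e+02 7.0000e-02 1.3477e+02] F [-0.69  0.29  0.89] w 0.0856 | dp [-1.4302 -0.1038  0.0039] ang [0.0008 0.0014 0.5638]
```

```bash
python3 -m inch '{"grip":[100,100,100,100,100,100],"dp":[[-0.2,0,0],[-0.4,0,0],[-0.6,-0.03,0],[-0.8,-0.05,0],[-1,-0.07,0],[-1,-0.07,0]],"angular":[[0,0,0.12],[0,0,0.24],[0,0,0.36],[0,0,0.48],[0,0,0.564],[0,0,0.564]]}'
python3 - <<'E'
from h import *
go([.62,.10,.231],109.4)
im=snap('wrist','w1.png')
print(im['e'].round(3),proj(im,[[.597,.166,.155]]).round(1))
for t in ['case','eye']: print(t,[(round(d['p'],2),np.round(d['location'],3).tolist()) for d in nets.boxes_of(t,'wrist')[:2]])
E
```

```text
time: 2.9
ee_pos: [0.5533, 0.1789, 0.2321]
eef_rot: [3.139, 0.002, 1.904]
ft_force: [-0.0, 1.0, 1.0]
grip_width: 0.0855
t 2.9 p [0.5533 0.1789 0.2321] rpy [1.7985e+02 1.1000e-01 1.0907e+02] F [-0.    1.02  0.99] w 0.0855 | dp [-0.3853  0.1489  0.0055] ang [ 0.0033  0.0024 -0.0072]
[0.529 0.251 0.375] [[329.2 256.8]]
case [(0.78, [0.593, 0.185, 0.112])]
eye [(0.81, [0.59, 0.183, 0.112])]
```

View pics/w1.png

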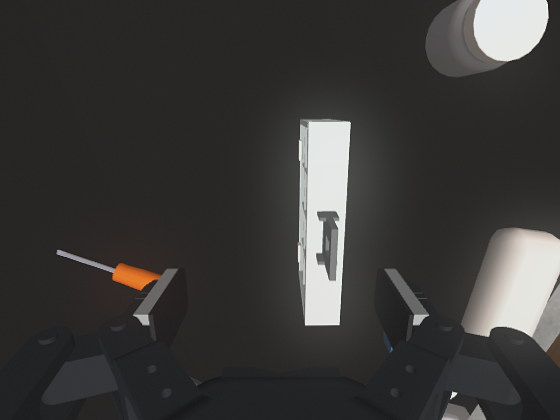

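Run:
```python
from h import *
im=snap('wrist')
P=[onz(im,uv,.11) for uv in [(308,121),(350,121),(340,325),(305,325)]]
print(np.round(P,4)); c=np.mean(P,0); y=(P[0]+P[1]-P[2]-P[3]); y/=np.linalg.norm(y); a=np.degrees(np.arctan2(y[1],y[0])); print(c,a)
print('tabtop',[onz(im,uv,.155).round(4) for uv in [(328,214),(337,214),(336,279),(330,278)]])
g=c-.07*y; g[2]=.16; go(g,a)
```

```text
[[0.5477 0.2561 0.11  ]
 [0.579  0.2672 0.11  ]
 [0.6443 0.0893 0.11  ]
 [0.6124 0.0782 0.11  ]]
[0.59586888 0.17270335 0.11      ] 110.07931828987682
tabtop [array([0.5801, 0.2007, 0.155 ]), array([0.5861, 0.2028, 0.155 ]), array([0.6052, 0.1546, 0.155 ]), array([0.6006, 0.1538, 0.155 ])]
t 3.1 p [0.5495 0.183  0.2316] rpy [1.7999e+02 2.0000e-02 1.0944e+02] F [-0.33  0.33 -1.28] w 0.0852 | dp [-0.3806  0.1643  0.2868] ang [ 0.0001  0.0005 -0.0142]
```

```bash
python3 -c "
from h import *
go([.6215,.1015,.078],109.6)"
```

```text
t 3.1 p [0.5495 0.183  0.2316] rpy [1.7999e+02 2.0000e-02 1.0944e+02] F [-0.33  0.33 -1.28] w 0.0852 | dp [-0.4032  0.163   0.6148] ang [ 0.0001  0.0005 -0.0035]
```

```bash
python3 -m inch '{"grip":[100,100,100,100,100,100,100,100,100,100],"dp":[[-0.15,0.06,0],[-0.3,0.12,0],[-0.403,0.163,0.05],[-0.403,0.163,0.15],[-0.403,0.163,0.25],[-0.403,0.163,0.35],[-0.403,0.163,0.45],[-0.403,0.163,0.55],[-0.403,0.163,0.615],[-0.403,0.163,0.615]],"angular":[[0,0,0],[0,0,-0.003],[0,0,-0.003],[0,0,-0.003],[0,0,-0.003],[0,0,-0.003],[0,0,-0.003],[0,0,-0.003],[0,0,-0.003],[0,0,-0.003]]}'
python3 - <<'E'
from h import *
go([.6215,.1015,.078],109.6)
im=snap('wrist','w2.png')
go([.6215,.1015,.078],109.6)
E
```

```text
time: 4.1
ee_pos: [0.6194, 0.1027, 0.0757]
eef_rot: [-3.137, -0.001, 1.915]
ft_force: [0.1, 1.0, -0.0]
grip_width: 0.0854
t 4.1 p [0.6194 0.1027 0.0757] rpy [-1.7976e+02 -4.0000e-02  1.0970e+02] F [ 0.07  0.98 -0.04] w 0.0854 | dp [-0.0076  0.0064 -0.0092] ang [-0.0054 -0.0008  0.0021]
t 4.15 p [0.6205 0.1026 0.0773] rpy [-1.7989e+02 -1.0000e-02  1.0967e+02] F [-0.25  0.05  1.54] w 0.0854 | dp [-0.0054  0.0021 -0.003 ] ang [-0.0024 -0.0001  0.0016]
```

View pics/w2.png

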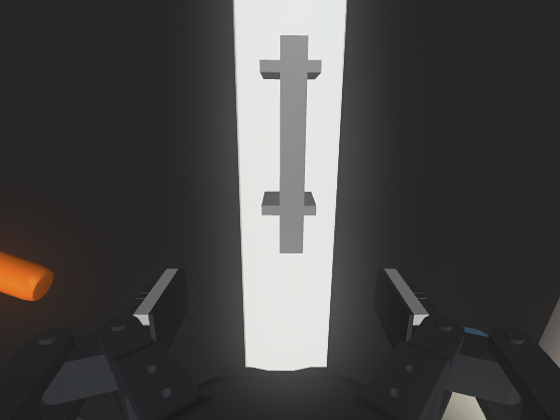

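```bash
python3 -m inch '{"grip":[0,0,0,0,0,0,0,0],"dp":[[0,0,0],[0,0,0],[0,0,0],[0,0,0],[0,0,0],[0,0,0],[0,0,0],[0,0,0]],"angular":[[0,0,0],[0,0,0],[0,0,0],[0,0,0],[0,0,0],[0,0,0],[0,0,0],[0,0,0]]}'
python3 -m inch '{"grip":[0,0,0,0,0,0],"dp":[[0,0,-0.04],[0,0,-0.12],[0,0,-0.22],[0,0,-0.34],[0,0,-0.44],[0,0,-0.44]],"angular":[[0,0,0],[0,0,0],[0,0,0],[0,0,0],[0,0,0],[0,0,0]]}'
python3 - <<'E'
from h import *
go([.6215,.1015,.078],109.6)
im=snap('wrist','w3.png'); cv2.imwrite('pics/m3.png',np.hstack([cv2.imread('pics/w3.png')[:,150:430],snap('scene')['pixels'][150:290,300:440,::-1].repeat(3,0).repeat(3,1)]))
go([.6215,.1015,.078],109.6)
E
```

```text
time: 4.95
ee_pos: [0.6215, 0.1027, 0.0784]
eef_rot: [3.141, 0.0, 1.914]
ft_force: [0.2, 0.2, 6.7]
grip_width: 0.0336
time: 5.55
ee_pos: [0.6236, 0.1029, 0.1924]
eef_rot: [3.135, 0.002, 1.914]
ft_force: [0.2, 0.5, -1.8]
grip_width: 0.0334
t 5.55 p [0.6236 0.1029 0.1924] rpy [1.7962e+02 1.0000e-01 1.0966e+02] F [ 0.24  0.51 -1.77] w 0.0334 | dp [-0.0017 -0.0127  0.4576] ang [0.0084 0.0021 0.0014]
t 5.65 p [0.6212 0.1026 0.1884] rpy [1.7998e+02 2.0000e-02 1.0966e+02] F [-0.51 -0.25 -3.62] w 0.0333 | dp [-4.300e-03 -3.000e-04  4.416e-01] ang [0.0005 0.0005 0.0014]
```

View pics/m3.png

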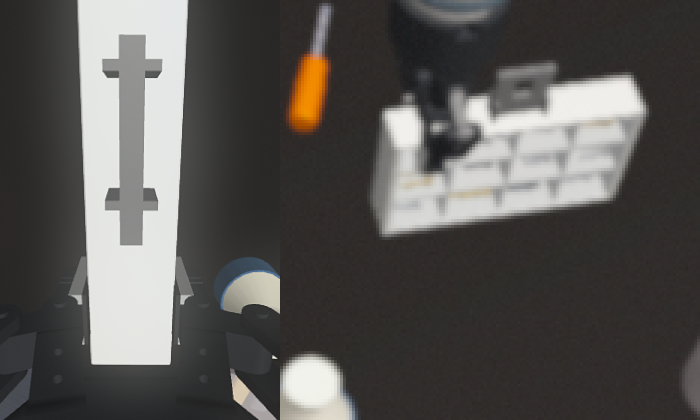

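Run:
```python
from h import *
im=imaging.get_image('wrist')
cv2.imwrite('pics/w4.png',im['pixels'][:,:,::-1])
T=np.array(im['T_tool_cam']);K=np.array([[im['fx'],0,im['cx']],[0,im['fy'],im['cy']],[0,0,1.]]); q={'R':T[:3,:3],'e':T[:3,3],'K':K,'D':np.array(im['dist_coeffs'])}
for n,uv,z in [('tabfar L',(269,36),-.0766),('tabfar R',(294,36),-.0766),('near L',(270.5,244.5),-.0766),('near R',(292.5,244.5),-.0766),('boxnear L',(241.5,364),-.0316),('boxnear R',(321,364),-.0316),('boxfar L',(228,0),-.0316),('boxfar R',(337.5,0),-.0316)]: print(n,(1e3*onz(q,uv,z)).round(1))
o=bot.get_obs();print(o['ft_force'],o['ft_torque'])
g=cv2.cvtColor(im['pixels'],cv2.COLOR_RGB2GRAY).astype(int)
for r in (60-20,150,235): print(r,g[r,225:345:2].tolist())
print(g[20:260:3,282].tolist())
```

```text
tabfar L [ 89.9  -1.7 -76.6]
tabfar R [ 89.9   3.  -76.6]
near L [ 48.1  -1.7 -76.6]
near R [ 48.2   3.2 -76.6]
boxnear L [-25.7 -16.  -31.6]
boxnear R [-25.6  17.8 -31.6]
boxfar L [109.2 -15.5 -31.6]
boxfar R [109.3  17.8 -31.6]
[-0.28186782  0.5094516  -2.6673014 ] [-0.19388173 -0.06334324  0.04129478]
40 [71, 68, 194, 230, 229, 229, 229, 229, 229, 230, 229, 230, 230, 230, 230, 230, 231, 231, 231, 231, 231, 234, 157, 149, 149, 150, 150, 150, 149, 150, 150, 151, 150, 151, 150, 169, 232, 231, 231, 231, 231, 231, 231, 231, 231, 231, 231, 231, 231, 230, 231, 230, 231, 230, 230, 206, 65, 69, 68, 67]
150 [68, 69, 70, 66, 191, 229, 228, 229, 229, 229, 229, 229, 229, 229, 229, 230, 230, 230, 230, 230, 230, 231, 177, 140, 142, 142, 142, 142, 142, 142, 142, 142, 142, 142, 143, 232, 230, 230, 230, 230, 230, 230, 230, 230, 230, 230, 230, 230, 230, 230, 230, 229, 226, 88, 75, 75, 74, 73, 72, 71]
235 [67, 68, 70, 71, 71, 81, 224, 228, 228, 228, 228, 229, 229, 229, 229, 229, 229, 229, 230, 230, 230, 230, 221, 137, 139, 140, 140, 140, 139, 139, 140, 139, 139, 134, 232, 230, 230, 230, 230, 229, 230, 229, 230, 230, 230, 230, 230, 230, 229, 229, 225, 98, 75, 74, 73, 72, 70, 70, 69, 66]
[231, 231, 231, 231, 232, 150, 150, 150, 149, 149, 149, 149, 148, 148, 148, 147, 148, 147, 147, 146, 145, 147, 146, 145, 145, 146, 144, 145, 144, 144, 145, 144, 144, 144, 144, 144, 143, 143, 143, 143, 142, 143, 142, 142, 142, 141, 141, 141, 141, 141, 139, 139, 139, 139, 140, 139, 139, 139, 138, 138, 138, 138, 138, 138, 139, 138, 139, 138, 139, 139, 139, 140, 140, 140, 140, 205, 230, 230, 230, 230]
```

```bash
python3 -c "
from h import *
go([.40,.04,.19],92)"
```

```text
t 5.7 p [0.6205 0.1025 0.1873] rpy [-179.91   -0.    109.66] F [-0.28  0.51 -2.67] w 0.033 | dp [ 0.0615 -0.9146 -0.0092] ang [-2.100e-03  3.000e-04  3.925e-01]
```

```bash
python3 -m inch '{"grip":[0,0,0,0,0,0,0,0,0],"dp":[[0,-0.06,0],[0.01,-0.18,0],[0.02,-0.32,0],[0.03,-0.46,0],[0.04,-0.6,0],[0.05,-0.74,0],[0.06,-0.85,0],[0.06,-0.91,0],[0.06,-0.91,0]],"angular":[[0,0,0.02],[0,0,0.08],[0,0,0.14],[0,0,0.2],[0,0,0.26],[0,0,0.32],[0,0,0.37],[0,0,0.39],[0,0,0.39]]}'
python3 -c "
from h import *
go([.40,-.18,.19],76.1)"
```

```text
time: 6.6
ee_pos: [0.3989, 0.0396, 0.1868]
eef_rot: [-3.137, 0.001, 1.607]
ft_force: [0.3, 0.5, -3.2]
grip_width: 0.0334
t 6.6 p [0.3989 0.0396 0.1868] rpy [-1.7973e+02  4.0000e-02  9.2100e+01] F [ 0.28  0.53 -3.24] w 0.0334 | dp [-0.8778 -0.0279 -0.0122] ang [-0.0058  0.0017  0.3556]
```

```bash
python3 -m inch '{"grip":[0,0,0,0,0,0,0,0,0],"dp":[[-0.06,0,0],[-0.18,0,0],[-0.32,0,0],[-0.46,-0.01,0],[-0.6,-0.015,0],[-0.74,-0.02,0],[-0.84,-0.025,0],[-0.88,-0.028,0],[-0.88,-0.028,0]],"angular":[[0,0,0.02],[0,0,0.08],[0,0,0.14],[0,0,0.2],[0,0,0.25],[0,0,0.3],[0,0,0.34],[0,0,0.356],[0,0,0.356]]}'
python3 -c "
from h import *
go([.415,-.25,.1404],76.1)"
```

```text
time: 7.5
ee_pos: [0.4008, -0.1817, 0.1866]
eef_rot: [-3.138, 0.002, 1.326]
ft_force: [-0.2, -0.1, -2.3]
grip_width: 0.0332
t 7.5 p [ 0.4008 -0.1817  0.1866] rpy [-1.7977e+02  1.1000e-01  7.5990e+01] F [-0.17 -0.12 -2.33] w 0.0332 | dp [-0.251   0.1219  0.185 ] ang [-0.0051  0.0024 -0.0024]
```

```bash
python3 -m inch '{"grip":[0,0,0,0,0,0,0],"dp":[[-0.06,0.03,0.04],[-0.14,0.06,0.1],[-0.22,0.1,0.16],[-0.251,0.122,0.185],[-0.251,0.122,0.185],[-0.251,0.122,0.185],[-0.251,0.122,0.185]],"angular":[[0,0,0],[0,0,0],[0,0,0],[0,0,0],[0,0,0],[0,0,0],[0,0,0]]}'
python3 - <<'E'
from h import *
im=snap('wrist','w5.png')
o=bot.get_obs();print(o['ft_force'],o['ft_torque'],o['ee_pos'],np.degrees(o['eef_rot']),o['joints'].round(2) if hasattr(o['joints'],'round') else o['joints'])
tip=np.array([.4957,-.1995,.2]);print(proj(im,[tip,[.4957+.097,-.1995-.024,.2]]).round(1))
E
```

```text
time: 8.2
ee_pos: [0.4151, -0.2491, 0.1409]
eef_rot: [-3.138, 0.002, 1.327]
ft_force: [0.6, 0.6, -3.0]
grip_width: 0.0333
[ 0.17063442  0.33725539 -2.14704653] [-0.13007722  0.05084222  0.02926909] [ 0.41514864 -0.24918807  0.1409472 ] [-1.79797239e+02  1.07666208e-01  7.60536945e+01] [-0.56  0.36  2.   -0.    0.79 -0.32]
[[535.4 150.2]
 [857.8 156.7]]
```

View pics/w5.png

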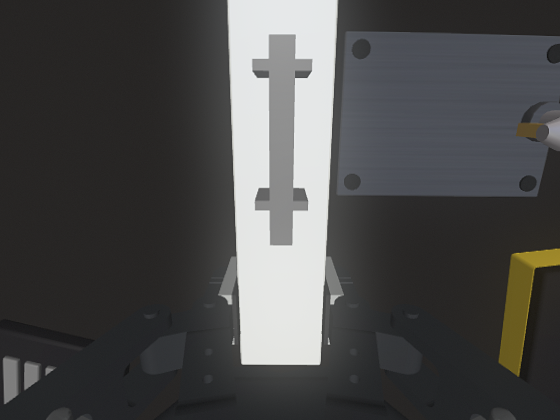

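Run:
```python
from h import *
im=snap('wrist')
tip=onz(im,(541,131.5),.2); print('tip',tip)
for uv in [(347,32),(337,195),(560-0,36.5),(538,196)]: print(onz(im,uv,.01).round(4))
a=onz(im,(347,32),.01);b=onz(im,(337,195),.01); d=a-b; print(np.linalg.norm(d),np.degrees(np.arctan2(d[1],d[0]))-90)
m=(a+b)/2; th=np.radians(-13.9); x=np.array([np.cos(th),np.sin(th),0]); print('tip from plate',m+x*.019)
g=im['pixels']; cv2.imwrite('pics/c5.png',cv2.resize(g[90:170,480:560,::-1],None,fx=6,fy=6,interpolation=cv2.INTER_CUBIC))
```

```text
tip [ 0.49734687 -0.19510892  0.2       ]
[ 0.4963 -0.1293  0.01  ]
[ 0.4642 -0.2535  0.01  ]
[ 0.6583 -0.1699  0.01  ]
[ 0.6382 -0.297   0.01  ]
0.1282706785261331 -14.516007705241648
tip from plate [ 0.49869853 -0.19595907  0.01      ]
```

View pics/c5.png

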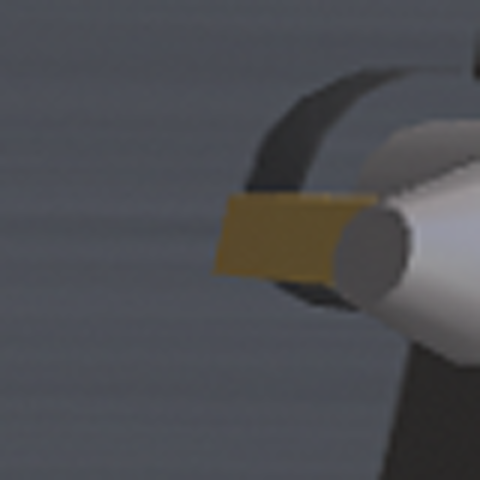

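```bash
python3 -c "
from h import *
go([.4653,-.2583,.1405],75.9)"
```

```text
t 8.3 p [ 0.4152 -0.2493  0.141 ] rpy [-1.7981e+02  1.1000e-01  7.6050e+01] F [-0.17  0.05 -2.93] w 0.0334 | dp [0.0136 0.2033 0.0012] ang [-0.0043  0.0025  0.0033]
```

```bash
python3 -m inch '{"grip":[0,0,0,0,0,0,0,0],"dp":[[0.01,0.02,0],[0.014,0.07,0],[0.014,0.13,0],[0.014,0.18,0],[0.014,0.203,0.001],[0.014,0.203,0.001],[0.014,0.203,0.001],[0.014,0.203,0.001]],"angular":[[0,0,0],[-0.004,0.002,0.003],[-0.004,0.002,0.003],[-0.004,0.002,0.003],[-0.004,0.002,0.003],[-0.004,0.002,0.003],[-0.004,0.002,0.003],[-0.004,0.002,0.003]]}'
python3 - <<'E'
from h import *
go([.4653,-.2583,.1405],75.9)
im=snap('wrist','w6.png')
g=im['pixels']; cv2.imwrite('pics/c6.png',cv2.resize(g[20:260,240:560,::-1],None,fx=2.5,fy=2.5,interpolation=cv2.INTER_CUBIC))
print(proj(im,[[.4975,-.1953,.2],[.4975+.08,-.1953-.02,.2]]))
E
```

```text
time: 9.1
ee_pos: [0.4646, -0.2579, 0.1403]
eef_rot: [-3.14, 0.0, 1.325]
ft_force: [0.4, -0.6, -2.8]
grip_width: 0.0332
t 9.1 p [ 0.4646 -0.2579  0.1403] rpy [-1.7993e+02  1.0000e-02  7.5910e+01] F [ 0.44 -0.57 -2.76] w 0.0332 | dp [-0.0008  0.0031 -0.0007] ang [-0.0015  0.0002  0.0001]
[[347.0114965  143.78061007]
 [656.07309291 146.65793454]]
```

View pics/c6.png

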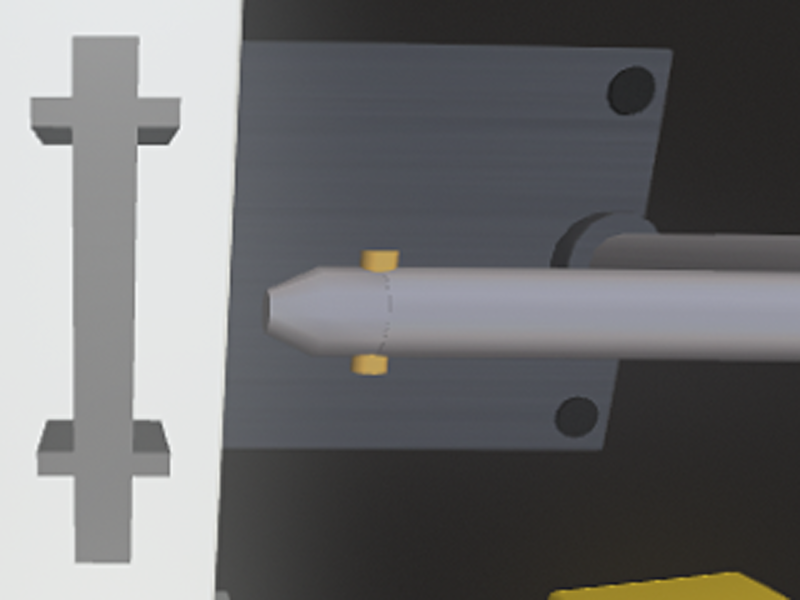

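Run:
```python
from h import *
im=imaging.get_image('wrist'); g=im['pixels']
T=np.array(im['T_tool_cam']);K=np.array([[im['fx'],0,im['cx']],[0,im['fy'],im['cy']],[0,0,1.]]); q={'R':T[:3,:3],'e':T[:3,3],'K':K,'D':np.array(im['dist_coeffs'])}
g=g.astype(int)
def edges(a,lo):
    d=np.diff(a); i=np.argsort(-abs(d))[:6]; return sorted([(int(k)+lo,int(d[k])) for k in i])
print('tab col282',edges(g[20:260,282,2],20))
for c in (400,480,550): print(c,edges(g[110:180,c,0]-0,110))
z=-(bot.get_obs()['ee_pos'][2]*0+.2-bot.get_obs()['ee_pos'][2]); print(z)
for uv in [(348,144),(400,144.3),(480,145),(550,145.6)]: print(1e3*onz(q,uv,z))
for r in (34.6,244.8): print(1e3*onz(q,(282,r),-.0766))
o=bot.get_obs();print(o['ee_pos'],o['ft_force'])
```

```text
tab col282 [(33, -49), (34, -36), (243, -4), (244, 57), (245, 41), (246, -4)]
400 [(125, 16), (126, 36), (127, 12), (156, -8), (158, -8), (159, -10)]
480 [(116, 10), (126, 21), (127, 37), (159, -11), (160, -10), (162, -11)]
550 [(113, 75), (127, 27), (128, 28), (162, -13), (163, -27), (164, -11)]
-0.059523742088699844
[ 68.66509093  16.884278   -59.52374209]
[ 68.6513954   30.20926252 -59.52374209]
[ 68.62254684  51.0162085  -59.52374209]
[ 68.6572542   69.69920701 -59.52374209]
[ 9.01731186e+01 -4.26943583e-02 -7.66000000e+01]
[ 4.81499974e+01  5.77267452e-02 -7.66000000e+01]
[ 0.46475284 -0.25804122  0.14047626] [-0.08395355 -0.63989346 -3.70263583]
```

```bash
python3 -m inch '{"grip":[0,0,0,0,0,0,0,0,0],"dp":[[-0.001,0.012,0],[-0.001,0.024,0],[-0.001,0.036,0],[-0.001,0.048,0],[-0.001,0.06,0],[-0.001,0.072,0],[-0.001,0.084,0],[-0.001,0.092,0],[-0.001,0.092,0]],"angular":[[0,0,0],[0,0,0],[0,0,0],[0,0,0],[0,0,0],[0,0,0],[0,0,0],[0,0,0],[0,0,0]]}'
python3 -m inch '{"grip":[0,0,0],"dp":[[0,0.006,0],[0,0.012,0],[0,0.018,0]],"angular":[[0,0,0],[0,0,0],[0,0,0]]}'
```

```text
time: 10.1
ee_pos: [0.4873, -0.264, 0.1404]
eef_rot: [-3.141, 0.0, 1.325]
ft_force: [-0.3, 1.0, -1.7]
grip_width: 0.0332
time: 10.4
ee_pos: [0.4917, -0.2651, 0.1405]
eef_rot: [-3.141, 0.0, 1.325]
ft_force: [-0.4, 0.1, -2.4]
grip_width: 0.0332
```

```bash
python3 -m inch '{"grip":[0,0,0,0,0],"dp":[[0,0.008,0],[0,0.016,0],[0,0.024,0],[0,0.032,0],[0,0.032,0]],"angular":[[0,0,0],[0,0,0],[0,0,0],[0,0,0],[0,0,0]]}'
python3 -m inch '{"grip":[0,0,0,0,0],"dp":[[0,0.012,0],[0,0.024,0],[0,0.036,0],[0,0.048,0],[0,0.048,0]],"angular":[[0,0,0],[0,0,0],[0,0,0],[0,0,0],[0,0,0]]}'
python3 -m inch '{"grip":[0,0,0,0],"dp":[[0,0.012,0],[0,0.024,0],[0,0.036,0],[0,0.036,0]],"angular":[[0,0,0],[0,0,0],[0,0,0],[0,0,0]]}'
```

```text
time: 10.9
ee_pos: [0.4998, -0.2671, 0.1405]
eef_rot: [-3.141, 0.0, 1.325]
ft_force: [0.1, 0.1, -2.4]
grip_width: 0.0332
time: 11.4
ee_pos: [0.5121, -0.2703, 0.1405]
eef_rot: [3.141, 0.001, 1.325]
ft_force: [0.1, -0.4, -3.5]
grip_width: 0.0334
time: 11.8
ee_pos: [0.5213, -0.2726, 0.1406]
eef_rot: [3.141, 0.001, 1.325]
ft_force: [-0.1, -0.5, -2.3]
grip_width: 0.0332
```

```bash
python3 -m inch '{"grip":[0,0,0,0,0,0,0],"dp":[[0,-0.014,0],[0,-0.028,0],[0,-0.042,0],[0,-0.056,0],[0,-0.07,0],[0,-0.084,0],[0,-0.084,0]],"angular":[[0,0,0],[0,0,0],[0,0,0],[0,0,0],[0,0,0],[0,0,0],[0,0,0]]}'
python3 -m inch '{"grip":[0,0],"dp":[[0,-0.006,0],[0,-0.006,0]],"angular":[[0,0,0],[0,0,0]]}'
python3 -m inch '{"grip":[0,0],"dp":[[0,-0.004,0],[0,-0.004,0]],"angular":[[0,0,0],[0,0,0]]}'
python3 -m inch '{"grip":[0,0],"dp":[[0,-0.004,0],[0,-0.004,0]],"angular":[[0,0,0],[0,0,0]]}'
```

```text
time: 12.5
ee_pos: [0.5004, -0.2673, 0.1406]
eef_rot: [3.141, 0.001, 1.325]
ft_force: [0.4, -0.9, -1.9]
grip_width: 0.0333
time: 12.7
ee_pos: [0.4988, -0.2669, 0.1406]
eef_rot: [3.141, 0.001, 1.325]
ft_force: [-0.2, -1.0, -2.8]
grip_width: 0.0332
time: 12.9
ee_pos: [0.4977, -0.2667, 0.1405]
eef_rot: [3.141, 0.0, 1.325]
ft_force: [0.2, -0.1, -3.2]
grip_width: 0.0332
time: 13.1
ee_pos: [0.4968, -0.2665, 0.1406]
eef_rot: [3.141, 0.001, 1.325]
ft_force: [0.8, -0.6, -1.4]
grip_width: 0.0332
```

```bash
for i in 1 2; do python3 -m inch '{"grip":[0,0,0],"dp":[[0,-0.004,0],[0,-0.004,0],[0,-0.004,0]],"angular":[[0,0,0],[0,0,0],[0,0,0]]}' | egrep 'pos|force' ; python3 -c "
from h import *
o=bot.get_obs();print(np.round(o['ft_torque'],3))"; done
```

```text
ee_pos: [0.4966, -0.2665, 0.1408]
ft_force: [4.8, -1.6, -4.8]
[-0.386 -0.523 -0.354]
ee_pos: [0.4966, -0.2665, 0.1409]
ft_force: [6.1, -1.1, -5.5]
[-0.498 -0.716 -0.384]
```

```bash
python3 -m inch '{"grip":[0,0,0,0,0,0,0,0,0,0],"dp":[[0,0.012,0],[0,0.03,0],[0,0.05,0],[0,0.07,0],[0,0.09,0],[0,0.11,0],[0,0.13,0],[0,0.15,0],[0,0.16,0],[0,0.16,0]],"angular":[[0,0,0],[0,0,0],[0,0,0],[0,0,0],[0,0,0],[0,0,0],[0,0,0],[0,0,0],[0,0,0],[0,0,0]]}'
python3 - <<'E'
from h import *
im=imaging.get_image('wrist'); g=im['pixels'].astype(int)
cv2.imwrite('pics/c7.png',im['pixels'][:,:,::-1])
T=np.array(im['T_tool_cam']);K=np.array([[im['fx'],0,im['cx']],[0,im['fy'],im['cy']],[0,0,1.]]); q={'R':T[:3,:3],'e':T[:3,3],'K':K,'D':np.array(im['dist_coeffs'])}
m=(g[...,0]>110)&(g[...,1]<70)&(g[...,2]<70); ys,xs=np.where(m); print(m.sum(),xs.min(),xs.max(),ys.min(),ys.max())
print([ (int(r),int(np.where(m[r])[0].min())) for r in np.unique(ys)[::6]])
for h in (0,.0105): print(1e3*onz(q,(xs.min(),144),-.0595-h))
go([.5,-.26,.14],75.9)
E
```

```text
time: 14.7
ee_pos: [0.5357, -0.2764, 0.1411]
eef_rot: [3.137, 0.001, 1.324]
ft_force: [-0.3, 0.5, -2.6]
grip_width: 0.033
2883 406 453 101 181
[(101, 406), (107, 412), (113, 414), (119, 415), (125, 417), (131, 416), (137, 416), (143, 416), (149, 416), (155, 414), (161, 413), (167, 412), (173, 409), (179, 408)]
[ 68.73335885  31.75639922 -59.5       ]
[ 69.65738278  27.72600444 -70.        ]
t 14.75 p [ 0.5354 -0.2763  0.141 ] rpy [1.7977e+02 5.0000e-02 7.5860e+01] F [ 0.29  0.26 -2.17] w 0.0328 | dp [ 0.0287 -0.1533  0.0035] ang [ 0.0051  0.0011 -0.0009]
```

View pics/c7.png

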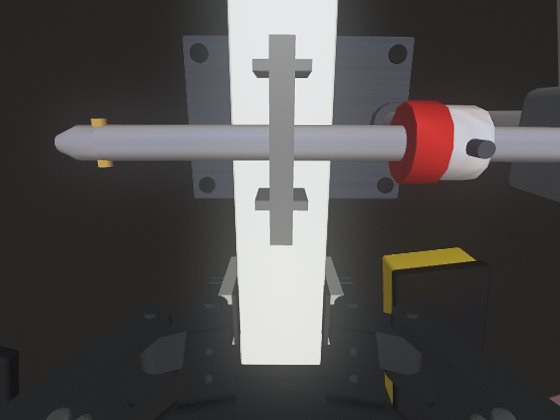

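```bash
python3 -m inch '{"grip":[0,0,0,0,0,0,0,0],"dp":[[0,0.012,0],[0,0.028,0],[0,0.044,0],[0,0.06,0],[0,0.076,0],[0,0.088,0],[0,0.088,0.01],[0,0.088,0.014]],"angular":[[0,0,0],[0,0,0],[0,0,0],[0,0,0],[0,0,0],[0,0,0],[0.005,0,0],[0.005,0.001,0]]}' | egrep 'time|pos|force'
for i in 1 2 3; do python3 -m inch '{"grip":[0,0],"dp":[[0,0,0.002],[0,0,0.002]],"angular":[[0,0,0],[0,0,0]]}' | egrep 'pos|force'; done
```

```text
time: 15.55
ee_pos: [0.5566, -0.2815, 0.1372]
ft_force: [0.5, 0.4, -2.4]
ee_pos: [0.5563, -0.2814, 0.1365]
ft_force: [-0.4, 0.3, -2.5]
ee_pos: [0.5563, -0.2814, 0.136]
ft_force: [-0.5, 0.3, -2.8]
ee_pos: [0.5564, -0.2814, 0.1357]
ft_force: [-1.0, 0.7, -0.4]
```

```bash
python3 -m inch '{"grip":[0,0,0,0,0],"dp":[[0,0.006,0],[0,0.012,0],[0,0.018,0],[0,0.02,0],[0,0.02,0]],"angular":[[0,0,0],[0,0,0],[0,0,0],[0,0,0],[0,0,0]]}' | egrep 'time|pos|force'
for i in 1 2 3; do python3 -m inch '{"grip":[0,0,0],"dp":[[0,0.002,0],[0,0.002,0],[0,0.002,0]],"angular":[[0,0,0],[0,0,0],[0,0,0]]}' | egrep 'pos|force'; done
python3 -c "
from h import *
o=bot.get_obs();print(np.round(o['ft_torque'],3))
im=snap('wrist','c8.png');g=im['pixels'].astype(int)
m=(g[...,0]>110)&(g[...,1]<70)&(g[...,2]<70); ys,xs=np.where(m); print(xs.min(),xs.max(),ys.min(),ys.max())
T=np.array(im['T_tool_cam']);q={'R':T[:3,:3],'e':T[:3,3],'K':im['K'],'D':im['D']}
print(1e3*onz(q,(xs.min(),144),-(.2-o['ee_pos'][2])))
"
```

```text
time: 16.65
ee_pos: [0.5614, -0.2827, 0.1358]
ft_force: [-0.7, -0.9, -0.4]
ee_pos: [0.5619, -0.2829, 0.1358]
ft_force: [-0.5, 0.1, -1.1]
ee_pos: [0.5624, -0.283, 0.1358]
ft_force: [-1.2, -0.1, -0.8]
ee_pos: [0.5627, -0.283, 0.1357]
ft_force: [-1.5, 0.2, 0.7]
[0.066 0.205 0.133]
294 335 100 187
[ 69.05209387   2.93627945 -64.2678694 ]
```

```bash
for i in 1 2; do python3 -m inch '{"grip":[0,0,0],"dp":[[0,0.002,0],[0,0.002,0],[0,0.002,0]],"angular":[[0,0,0],[0,0,0],[0,0,0]]}' | egrep 'pos|force'; python3 -c "
from h import *
o=bot.get_obs();print(np.round(o['ft_torque'],3))"; done
```

```text
ee_pos: [0.5631, -0.2831, 0.1357]
ft_force: [-3.1, 0.2, 0.9]
[0.048 0.307 0.215]
ee_pos: [0.5634, -0.2832, 0.1357]
ft_force: [-3.7, 1.9, 0.8]
[0.159 0.4   0.256]
```

```bash
python3 -m inch '{"grip":[0,0,0],"dp":[[0,-0.003,0],[0,-0.003,0],[0,-0.003,0]],"angular":[[0,0,0],[0,0,0],[0,0,0]]}' | egrep 'pos|force'
python3 -m inch '{"grip":[42,46,50,60,70,80,80,80,80,80],"dp":[[0,0,0],[0,0,0],[0,0,0],[0,0,0],[0,0,0],[0,0,0],[0,0,0],[0,0,0],[0,0,0],[0,0,0]],"angular":[[0,0,0],[0,0,0],[0,0,0],[0,0,0],[0,0,0],[0,0,0],[0,0,0],[0,0,0],[0,0,0],[0,0,0]]}'
python3 - <<'E'
from h import *
im=snap('wrist','w9.png');g=im['pixels'].astype(int)
m=(g[...,0]>110)&(g[...,1]<70)&(g[...,2]<70); ys,xs=np.where(m); print(xs.min(),xs.max(),ys.min(),ys.max())
E
```

```text
ee_pos: [0.563, -0.2831, 0.1357]
ft_force: [-1.4, 0.0, -0.2]
time: 19.5
ee_pos: [0.563, -0.2831, 0.1357]
eef_rot: [-3.141, -0.0, 1.324]
ft_force: [-0.5, 0.3, 0.3]
grip_width: 0.0686
292 333 100 187
```

View pics/w9.png

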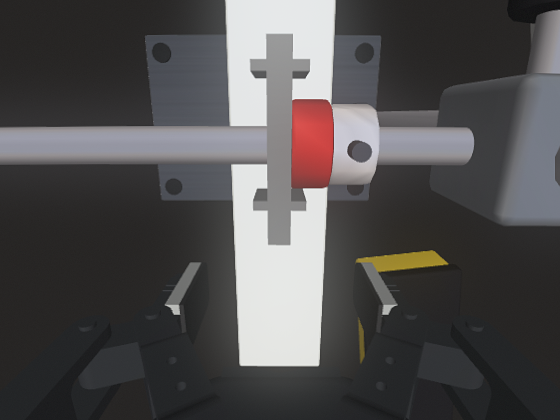

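```bash
python3 -m inch '{"grip":[80,80,80,80,80,80,80,80,80,80],"dp":[[0,0,-0.03],[0,0,-0.08],[0,0,-0.14],[0,0,-0.2],[0,0,-0.28],[0,0,-0.36],[0,0,-0.44],[0,0,-0.5],[0,0,-0.5],[0,0,-0.5]],"angular":[[0,0,0],[0,0,0],[0,0,0],[0,0,0],[0,0,0],[0,0,0],[0,0,0],[0,0,0],[0,0,0],[0,0,0]]}'
python3 - <<'E'
from h import *
w=snap('wrist','w10.png');s=snap('scene','s10.png')
import time
w2=snap('wrist','w11.png'); print(np.abs(w['pixels'].astype(int)-w2['pixels'])[100:300,200:400].mean())
cv2.imwrite('pics/f.png',np.hstack([cv2.imread('pics/w10.png')[:, 130:480],cv2.resize(s['pixels'][110:250,140:280,::-1],(420,420),interpolation=cv2.INTER_CUBIC)]))
E
```

```text
time: 20.55
ee_pos: [0.563, -0.2831, 0.261]
eef_rot: [-3.141, -0.0, 1.324]
ft_force: [-0.8, 0.3, -0.3]
grip_width: 0.0685
3.8622
```

View pics/f.png

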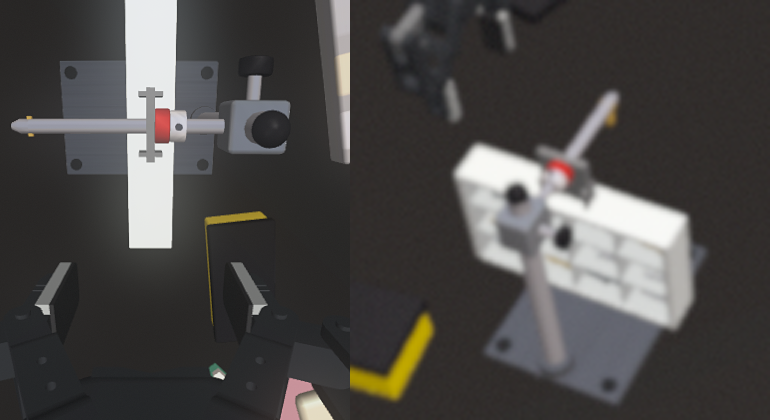

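```bash
python3 -m inch '{"grip":[80,80,80,80,80,80,80,80,80,80],"dp":[[0,0,0],[0,0,0],[0,0,0],[0,0,0],[0,0,0],[0,0,0],[0,0,0],[0,0,0],[0,0,0],[0,0,0]],"angular":[[0,0,0],[0,0,0],[0,0,0],[0,0,0],[0,0,0],[0,0,0],[0,0,0],[0,0,0],[0,0,0],[0,0,0]]}'|head -1
python3 - <<'E'
from h import *
a=[snap('wrist')['pixels'].astype(int) for _ in range(4)]
print([np.abs(x-a[0])[60:280,200:400].mean().round(2) for x in a])
print(a[0][125,265:310].tolist())
bot.finish_job()
E
```

```text
time: 21.7
[np.float64(0.0), np.float64(0.48), np.float64(0.49), np.float64(0.49)]
[[159, 160, 172], [159, 160, 171], [159, 160, 172], [160, 160, 172], [160, 161, 172], [160, 160, 172], [160, 161, 172], [159, 160, 172], [160, 161, 172], [160, 161, 172], [160, 161, 172], [161, 161, 173], [147, 147, 151], [141, 141, 141], [142, 141, 141], [141, 140, 141], [141, 141, 141], [141, 140, 141], [142, 142, 141], [141, 141, 141], [139, 145, 145], [159, 91, 91], [200, 78, 76], [205, 80, 78], [206, 82, 80], [207, 81, 79], [207, 81, 79], [209, 82, 80], [210, 83, 80], [211, 83, 80], [213, 83, 80], [214, 83, 81], [214, 83, 81], [214, 83, 80], [214, 82, 80], [206, 75, 73], [152, 84, 83], [205, 210, 220], [206, 208, 218], [205, 206, 216], [208, 209, 218], [206, 206, 217], [101, 101, 104], [85, 85, 90], [92, 93, 100]]
the job is handed in; nothing more can be done
```

The case is hanging by its eye on the peg, with its tab against the red buffer and the flap shut behind it. I handed the job in at about 22 s; no verdict is reported.

- **Pushing on and the tug:** I pushed the tab about 31 mm past the flap's pin, then drew it back. It stopped where the shut flap should stop it, with about 5–6 N felt at the wrist for roughly 0.3 s. That is firmer than "gentle", but under the 12 N limit.
- **Buffer:** I lowered the case onto the peg and felt the buffer, peaking at about 4 N against the 8 N limit. I eased back to about 1.4 N before letting go.
- **Last checks:** The final wrist picture shows no gap between tab and buffer, and the case square to the peg. The scene picture shows the flap hanging down and the case upright. Four wrist pictures in a row differed only by noise, so it is at rest. The gripper is clear, about 125 mm above where it let go.
- **Not checked:** I did not re-measure the vase, jar, glasses box or screwdriver at the end. I planned the moves to stay clear of them and felt no unexpected contact.

No check failed. The early overhead and scene estimates put the peg tip about 4 mm off sideways; I corrected this from the close-up wrist picture before pushing the tab on.

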